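# Clear the file rack and close up the slumped row of binders

### The arm

A 6-joint arm with a two-finger parallel gripper is mounted at the origin on the work surface. World frame = base frame: x ahead of the robot, y to its left, z up, the work surface at z = 0. Lengths are in m, angles in rad, forces in N, time in s.
With the tool pointing down it reaches from about 0.225 to 0.875 m from the base axis. Payload 3.4 kg.
Tool frame: the origin (TCP) lies at the very end of the fingers, on their centre line; the grasp point (between the pads) lies env.hold_point_z behind it (env.hold_point_z is the distance from the TCP to the grasp point, in m); z points along the fingers, y is the line along which they close (so a half turn about z gives the same grasp; the last joint's range is limited). The gripper opens to 85 mm and grips with 20 to 120 N. Pads are 22 mm wide; open, the fingers measure 114 mm over their backs; the gripper's body (76 mm by 85 mm) begins 54 mm behind the grasp point. The pads swing forward as they close: fully open they stand 13 mm farther back than shut.
Start: joints at [-1.244, 0.276, 1.505, -0, 1.361, -0.121], TCP at [0.249, -0.518, 0.231] pointing down, gripper open.
Joint ranges: [-2.89, 2.89], [-0.75, 2.08], [0.22, 2.7], [-1.18, 4.32], [0.11, 2.71], [-2.7, 2.7]. Speed limits (rad/s): [2.57, 2.57, 3.14, 3.14, 3.14, 3.14].

### API

Orientations are given as a rotation vector (axis times angle).
In Python, from rig import env gives the robot as it stands.
- The arm moves only by the shell command python3 -m inch 'ROWS' [FORCE]. ROWS is JSON, a list of rows, each a list of 3 entries, a list of its own where there are three numbers: the shift along the tool's x, y, z in cm, then the turn, a rotation vector about the tool's x, y, z in rad, then the finger opening in cm, from 0 to 8.54. A call has 1 to 12 rows; each row is the pose to reach, as a shift and turn from the pose commanded when the call began, along the tool's axes at that moment; what a row does not reach only later rows make up. A row lasts 1/10 s, in which the tool goes at most 50 mm and 8.59 degrees, less where a joint would pass 70% of its speed; a pose out of reach is approached as far as the arm can. A call with a gripper value outside its range is refused whole. The fingers move at their own pace and stop on an object; FORCE is the grip in N (left out, the last holds). Time passes only in rows, so rows that repeat a pose let the fingers close. It gives the time, the measured TCP pose, the force, the opening and the grip force at its end, in the units of the state.
- env.sense(): the state, without advancing time (a new reading comes with each control period).
- env.camera(name): name is "scene" or "top" or "wrist"; returns the picture (384x512x3 uint8, red, green, blue); there is no depth.
- env.calibration(name): a dict with "K" (3x3 intrinsics, pixels), "pose" (4x4, takes a point from camera to world coordinates). Camera axes: x right, y up, looking along -z (the intrinsics and any distortion apply to the point x, -y, -z); pixel columns grow to the right and rows downward; lengths in m; the calibration is good to about 2 mm. A picture is of the moment at which its call begins: read the wrist's pose just before it. calibration takes no time and is no camera call; for the wrist camera it gives the pose at the moment of the call.
- env.close_job(): hands the job in; it is judged then, once.
The state is a dict: "clock": time; "q": joint angles; "qd": joint speeds; "effort": joint torques, N m; "tcp_pos": TCP position; "tool_rot": TCP orientation; "ft_force": force on the tool from outside, world axes, zero at the start; "wrist_torque": the same for the moment, N m; "gripper_width": opening from 0.0 (shut) to 1.0 (fully open); "grip_force": force on a finger pad.
Only numpy, scipy, OpenCV 4.12 (cv2) and the standard library are available. Lean on these libraries where they do the work, as an engineer would, in place of code of your own. Each camera call takes 0.05 s, during which the arm holds its last target. There are 200 camera calls.

### The job

The three binders in the file rack have slumped, and an amber bottle and a chunky marker pen left in the rack keep the bookend from being slid up to them. First put the bottle, kept upright, and the pen, lying flat, into the shallow white tray and let go of them; then slide the bookend along by its grip post until all three binders stand upright and tight together against the stop pad on the end wall. The pad is hidden behind the binders and set differently each time, so feel for the row going firm and press it lightly home, never with more than 35 N on the binders, and leave the other things on the bench where they are.

Things in the scene. Friction and masses are not known exactly. Their poses are not given: they have to be found in the camera images.
- rack: Fixed aluminium file rack. Origin on the bench; floor plate 6 thick, 170 wide (x), from y=-260 to y=+225. The binders stand between the end wall (inner face at y=+215, 140 high above the floor plate, 150 wide) and the bookend; its y axis is the row's direction and points to the end wall. The rack has no side walls.
- bookend (a joint): Slide of the bookend along the rack's +y, in m, range 0 to 0.30. At value q its pushing face is at y = -0.155 + q in the rack's frame; how far it goes is set by the row going firm against the end wall's stop pad. The slide has a stiff friction of about 2 N and stays where left; dragging the binders along adds several N more, varying with their hidden mass and friction.
- bookend_grip (a point): Point to grip on the bookend's black square grip post (24 x 24, sides along the rack's x and y, top at 80 above the bench): on its axis, 60 above the bench. The post's axis is 75 behind the pushing face (towards the rack's -y). The face plate is 5 thick, 140 wide, its top 148 above the bench. Axes as the rack's.
- bookend_face (a point): Point on the bookend's pushing face: at its middle, 6 above the bench. Axes as the rack's.
- end_wall: The rack's fixed end wall; its frame is the same as the rack's (see rack for its place). On its inner side, hidden behind the binders, it carries a stiff grey stop pad (100 wide, from 10 to 98 above the bench) that stands out 2 to 12 beyond the wall's face; how far differs each time, is not reported and must be felt. The row is to be pressed against this pad.
- binder_a: A5 ring binder, 150 deep (x) x 34 thick (y) x 205 tall (z), 0.2 to 0.45 kg, blue. Origin: centre of its underside, z up its height. It starts leaning about 18 degrees, its top towards the end wall. It is the one nearest the bookend.
- binder_b: A5 ring binder, 150 deep (x) x 34 thick (y) x 205 tall (z), 0.2 to 0.45 kg, blue. Origin: centre of its underside, z up its height. It starts leaning about 18 degrees, its top towards the end wall. It is the middle one.
- binder_c: A5 ring binder, 150 deep (x) x 34 thick (y) x 205 tall (z), 0.2 to 0.45 kg, blue. Origin: centre of its underside, z up its height. It starts leaning about 18 degrees, its top towards the end wall. It is the one nearest the end wall and leans on that wall's top edge.
- bottle: Amber bottle with white cap standing on the rack floor between bookend and binders: body 54 diameter up to 88 high, cap 32 diameter, 120 tall in all, about 0.25 kg. Origin: centre of its underside, z up.
- pen: Chunky black marker pen with grey cap end, a bar 110 (x) x 22 (y) x 16 (z), 40 g, lying flat on the rack floor, roughly across the rack. Origin: centre of its underside.
- tray: Shallow white spill tray, fixed, 180 (x) x 260 (y) outside, 14 high, walls and floor 5 thick. Origin: centre of its underside.
- jar: Bystander: small jar 36 diameter, 50 tall, standing in the tray at about x=+50 to +60, y=-15 to +15 of the tray. Origin: centre of its underside.
- beaker: Bystander: glass beaker 68 diameter, 85 tall, on the bench. Origin: centre of its underside.
- small_bottle: Bystander: small amber bottle 44 diameter, 85 tall, on the bench. Origin: centre of its underside.
- stapler: Bystander: black stapler 130 x 34 x 46 tall on the bench. Origin: centre of its underside.
Not all that is in view belongs to the job. Leave any red look-alike of the binder_c alone.

How it is judged:
By the outcome, as a careful person would: the job done as asked, in the order asked, and still so for the second after the job is handed in, with the robot touching nothing.
It also fails if it takes over 72 s, if anything falls off the work surface, if the arm or the gripper's body presses on something with over 40 N, if the wrist force passes 120 N, or if a joint passes its speed limit or range.

## Working session

There is one attempt and no reset: what is moved stays moved. The work goes in short steps, Python scripts to look and compute and a shell command to move; the robot and the scene stay as the last step left them, time stands still between calls to the robot, and variables do not carry over. Pictures are saved under pics/ and viewed, at most 10 in all, crops included, and the job is handed in when it is done.

```bash
ls; mkdir -p pics; cat > h.py <<'E'
import numpy as np, cv2
from rig import env
from scipy.spatial.transform import Rotation as R
def shot(n,f):
    im=env.camera(n); cv2.imwrite('pics/'+f+'.png',im[:,:,::-1]); return im
def ray(c,u,v):
    K=c['K'];P=np.array(c['pose']);d=np.linalg.inv(K)@[u,v,1];d=np.array([d[0],-d[1],-d[2]])
    return P[:3,3],P[:3,:3]@d
def onz(c,u,v,z):
    o,d=ray(c,u,v);return o+d*(z-o[2])/d[2]
def proj(c,p):
    P=np.array(c['pose']);q=P[:3,:3].T@(np.array(p)-P[:3,3]);w=c['K']@np.array([q[0],-q[1],-q[2]]);return w[:2]/w[2]
E
python3 - <<'E'
from h import *
a=shot('scene','scene');b=shot('top','top')
for n in('scene','top','wrist'):
    c=env.calibration(n);print(n,c.keys(),np.round(c['K'],1).tolist(),np.round(c['pose'],3).tolist())
s=env.sense();print(s,env.hold_point_z)
print(np.round(R.from_rotvec(s['tool_rot']).as_matrix(),3))
E
```

```text
pics
scene dict_keys(['K', 'pose']) [[369.3, 0.0, 262.5], [0.0, 369.3, 194.6], [0.0, 0.0, 1.0]] [[-0.167, -0.771, 0.615, 1.231], [0.986, -0.125, 0.111, 0.069], [-0.009, 0.625, 0.781, 0.971], [0.0, 0.0, 0.0, 1.0]]
top dict_keys(['K', 'pose']) [[400.0, 0.0, 252.5], [0.0, 400.0, 186.3], [0.0, 0.0, 1.0]] [[-0.003, 0.999, -0.05, 0.47], [-1.0, -0.003, -0.004, -0.062], [-0.004, 0.05, 0.999, 1.061], [0.0, 0.0, 0.0, 1.0]]
wrist dict_keys(['K', 'pose']) [[281.1, 0.0, 254.5], [0.0, 281.1, 191.2], [0.0, 0.0, 1.0]] [[0.432, 0.868, 0.246, 0.312], [-0.902, 0.416, 0.116, -0.488], [-0.001, -0.272, 0.962, 0.373], [0.0, 0.0, 0.0, 1.0]]
{'clock': 0.1, 'q': array([-1.24397959e+00,  2.76544393e-01,  1.50601678e+00, -1.17431638e-05,
        1.36069672e+00, -1.20984912e-01]), 'qd': array([ 0.0010616 , -0.0018263 , -0.00237813, -0.00021238,  0.00057339,
       -0.00017439]), 'effort': array([ 1.18359676e-03, -4.17699194e+01, -2.46404868e+01, -7.53507175e-05,
        5.86877373e-03, -1.20440558e-05]), 'tcp_pos': array([ 0.24881237, -0.51785423,  0.23051492]), 'tool_rot': array([-3.06155978e+00, -6.97179010e-01,  2.86517545e-04]), 'ft_force': array([-0.00917413, -0.36258263, -0.95195042]), 'wrist_torque': array([ 0.01757501,  0.02408796, -0.07069957]), 'grip_force': 0.0, 'gripper_width': 1.0004331875513397} 0.0187
[[ 0.901  0.433 -0.001]
 [ 0.433 -0.901  0.002]
 [ 0.    -0.002 -1.   ]]
```

View pics/top.png

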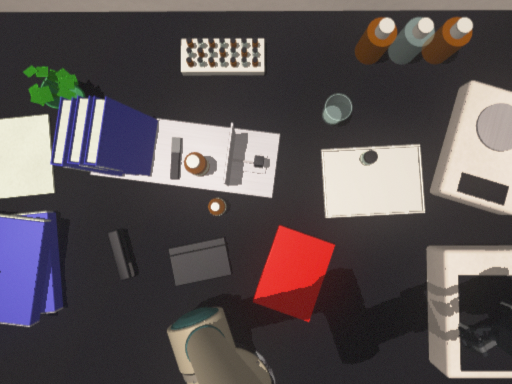

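View pics/scene.png

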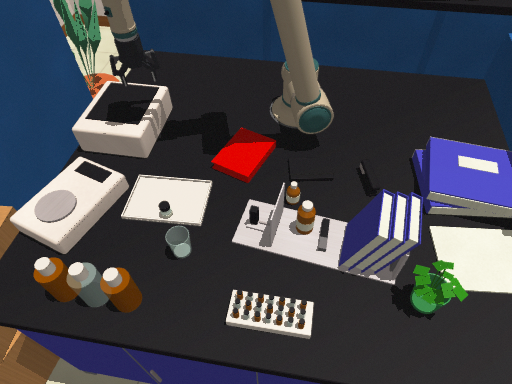

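The top view shows, in the rack, the tall amber bottle (195,163), pen (176,158), grip post (260,161) and leaning blue binders (115,135). The tray is at (373,181) with the jar at (370,157). In the scene view the bottle is at (306,217) and the pen at (323,235).

Possible confusions in the top view:
- **Bottle:** the small amber bottle (217,207) and the reagent bottles (375,40), (447,40).
- **Pen:** the stapler (121,254).
- **Binders:** the blue stack (25,270) and the red one (295,273).

I choose the ones standing in the rack and will check them in a close crop.

```bash
python3 - <<'E'
from h import *
im=cv2.imread('pics/top.png');c=env.calibration('top')
cv2.imwrite('pics/crop.png',cv2.resize(im[90:240,80:440],None,fx=2.2,fy=2.2,interpolation=cv2.INTER_CUBIC))
g=im.max(2); hsv=cv2.cvtColor(im,cv2.COLOR_BGR2HSV)
def big(m,name,z,roi):
    x0,y0,x1,y1=roi;t=np.zeros_like(m);t[y0:y1,x0:x1]=m[y0:y1,x0:x1]
    cs,_=cv2.findContours(t,cv2.RETR_EXTERNAL,cv2.CHAIN_APPROX_NONE);k=max(cs,key=cv2.contourArea)
    r=cv2.minAreaRect(k);p=np.array([onz(c,*q,z)[:2] for q in cv2.boxPoints(r)])
    print(name,np.round(r[0],1),'centre',np.round(onz(c,*r[0],z)[:2],3),'corners',np.round(p,3).tolist(),'sides',np.round([np.linalg.norm(p[1]-p[0]),np.linalg.norm(p[2]-p[1])],3))
w=((g>120)&(hsv[...,1]<50)).astype('uint8')*255
big(cv2.morphologyEx(w,cv2.MORPH_CLOSE,np.ones((9,9))),'tray',.014,(312,138,432,225))
big(w,'rackright',.006,(240,120,290,205))
big(w,'cap',.12,(185,152,206,174))
blk=(g<75).astype('uint8')*255
big(blk,'post',.08,(250,150,272,170))
big(blk,'jar',.05,(358,148,382,168))
big((g<100).astype('uint8')*255,'pen',.016,(168,132,185,184))
big(((hsv[...,1]>90)&(g>50)).astype('uint8')*255,'bottlebody',.088,(180,148,210,178))
big(((hsv[...,1]>60)&(g>50)).astype('uint8')*255,'smallb',.07,(205,195,230,220))
big((g>50).astype('uint8')*255,'beaker',.085,(318,92,355,127))
E
```

```text
tray [376.4 180.3] centre [ 0.537 -0.383] corners [[0.622, -0.237], [0.636, -0.522], [0.454, -0.527], [0.44, -0.245]] sides [0.285 0.182]
rackright [256.  162.8] centre [ 0.585 -0.068] corners [[0.506, -0.005], [0.678, -0.026], [0.665, -0.131], [0.494, -0.109]] sides [0.173 0.106]
cap [192.5 161. ] centre [0.578 0.083] corners [[0.578, 0.103], [0.598, 0.083], [0.578, 0.063], [0.558, 0.083]] sides [0.028 0.029]
post [258.5 165.5] centre [ 0.571 -0.073] corners [[0.572, -0.065], [0.572, -0.082], [0.57, -0.082], [0.57, -0.065]] sides [0.017 0.002]
jar [369.8 156.1] centre [ 0.597 -0.356] corners [[0.6, -0.338], [0.614, -0.365], [0.594, -0.375], [0.58, -0.347]] sides [0.031 0.023]
pen [176.  161.5] centre [0.589 0.142] corners [[0.632, 0.153], [0.632, 0.132], [0.545, 0.132], [0.545, 0.153]] sides [0.021 0.087]
bottlebody [194.8 162.8] centre [0.577 0.082] corners [[0.579, 0.119], [0.613, 0.084], [0.575, 0.046], [0.541, 0.08]] sides [0.048 0.054]
smallb [216.1 206.1] centre [0.471 0.032] corners [[0.465, 0.062], [0.502, 0.038], [0.478, 0.002], [0.441, 0.026]] sides [0.044 0.043]
beaker [335. 109.] centre [ 0.709 -0.262] corners [[0.752, -0.221], [0.752, -0.305], [0.667, -0.304], [0.667, -0.22]] sides [0.084 0.085]
```

View pics/crop.png

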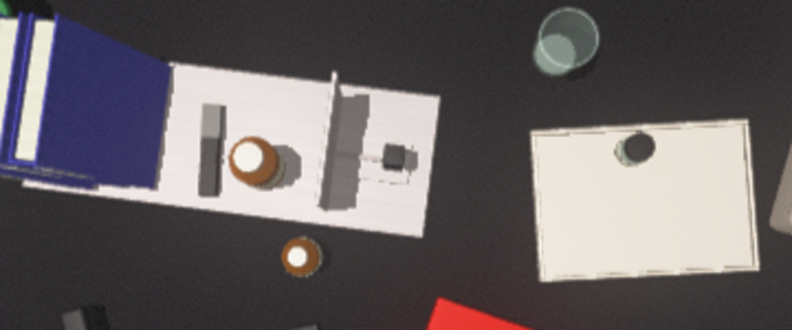

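The crop confirms the choice: the amber bottle with white cap at crop (247,157), the black pen with grey end at (211,150), the post at (394,157), the tray corners and the jar. Next I compute positions from these refined pixels.

```bash
python3 - <<'E'
from h import *
c=env.calibration('top')
f=lambda u,v,z:onz(c,80+u/2.2,90+v/2.2,z)[:2]
a,b=f(440,97,.006),f(422,236,.006);rx=(a-b)/np.linalg.norm(a-b);print('edge',np.linalg.norm(a-b),'yaw',np.degrees(np.arctan2(rx[1],rx[0])))
l1=f(170,63,.006);l2=f(440,97,.006);d=l1-l2;print('yaw2',np.degrees(np.arctan2(-d[0],d[1])))
th=np.arctan2(-d[0],d[1]);rx=np.array([np.cos(th),np.sin(th)]);ry=np.array([-rx[1],rx[0]])
O=(a+b)/2+.260*ry;print('O',O)
loc=lambda p:np.round([(p-O)@rx,(p-O)@ry],3)
for n,p in dict(cap=f(248,158,.12),pen=f(211,150,.022),pen_top=f(213,103,.022),pen_bot=f(207,196,.022),post=f(394,157,.08),face=(f(337,73,.148)+f(324,208,.148))/2).items():print(n,np.round(p,3),loc(p))
t=[f(*q,.014) for q in((530,131),(748,120),(758,270),(540,282))];print('tray',np.round(np.mean(t,0),3),np.linalg.norm(t[1]-t[0]),np.linalg.norm(t[2]-t[1]),'jar',f(639,148,.05))
s=env.sense();T=R.from_rotvec(s['tool_rot']).as_matrix()
p=f(248,158,.12);print('tool shift to above bottle cm',100*T.T@(np.array([*p,.24])-s['tcp_pos']))
E
```

```text
edge 0.16934033949685665 yaw -7.6789099429446015
yaw2 -7.44019885193372
O [0.61172646 0.13743032]
cap [0.576 0.083] [-0.028 -0.059]
pen [0.597 0.142] [-0.016  0.002]
pen_top [0.653 0.14 ] [0.04  0.007]
pen_bot [0.542 0.146] [-0.07  -0.001]
post [ 0.581 -0.075] [-0.003 -0.215]
face [ 0.591 -0.008] [-0.002 -0.147]
tray [ 0.536 -0.373] 0.26093212386898523 0.17916137857888215 jar [ 0.59388485 -0.35784688]
tool shift to above bottle cm [ 55.48066845 -39.95507975  -0.87188765]
```

```bash
python3 -m inch '[[[55.5,-40,-1],[0,0,-0.99],8.5],[[55.5,-40,-1],[0,0,-0.99],8.5],[[55.5,-40,-1],[0,0,-0.99],8.5],[[55.5,-40,-1],[0,0,-0.99],8.5],[[55.5,-40,-1],[0,0,-0.99],8.5],[[55.5,-40,-1],[0,0,-0.99],8.5],[[55.5,-40,-1],[0,0,-0.99],8.5],[[55.5,-40,-1],[0,0,-0.99],8.5],[[55.5,-40,-1],[0,0,-0.99],8.5],[[55.5,-40,-1],[0,0,-0.99],8.5],[[55.5,-40,-1],[0,0,-0.99],8.5],[[55.5,-40,-1],[0,0,-0.99],8.5]]' 30
cat > to.py <<'E'
# usage: to.py x y z yawdeg(of tool y): prints shift cm and turn
from h import *
import sys
x,y,z,a=map(float,sys.argv[1:5]);s=env.sense();T=R.from_rotvec(s['tool_rot']).as_matrix()
a=np.radians(a);Y=np.array([np.cos(a),np.sin(a),0]);Z=np.array([0,0,-1.]);X=np.cross(Y,Z)
G=np.array([X,Y,Z]).T
print('shift',np.round(100*T.T@(np.array([x,y,z])-s['tcp_pos']),2),'turn',np.round(R.from_matrix(T.T@G).as_rotvec(),3),'t',round(s['clock'],2),'tcp',np.round(s['tcp_pos'],4),'ft',np.round(s['ft_force'],1),'grip',round(s['gripper_width'],3),round(s['grip_force'],1))
E
python3 to.py 0.576 0.083 0.24 -7.5
```

```text
clock: 1.3
tcp_pos: [0.5362, 0.0106, 0.2398]
tool_rot: [-2.364, -2.069, 0.001]
ft_force: [1.0, -1.7, 0.2]
gripper_width: 0.993
grip_force: 0.0
shift [ 7.7   2.99 -0.02] turn [-0.     0.    -0.002] t 1.3 tcp [0.5362 0.0106 0.2398] ft [ 1.  -1.7  0.2] grip 0.993 0.0
```

```bash
python3 - <<'E'
from h import *
c=env.calibration('wrist');shot('wrist','w1');print(np.round(c['pose'],3).tolist())
for n,p in dict(bottle=(.576,.083,.12),pen=(.597,.142,.022)).items():print(n,proj(c,p))
E
```

```text
[[0.991, 0.128, 0.037, 0.547], [-0.134, 0.954, 0.27, 0.079], [-0.001, -0.272, 0.962, 0.383], [0.0, 0.0, 0.0, 1.0]]
bottle [286.50287975 102.29254327]
pen [290.07185881  49.94923295]
```

View pics/w1.png

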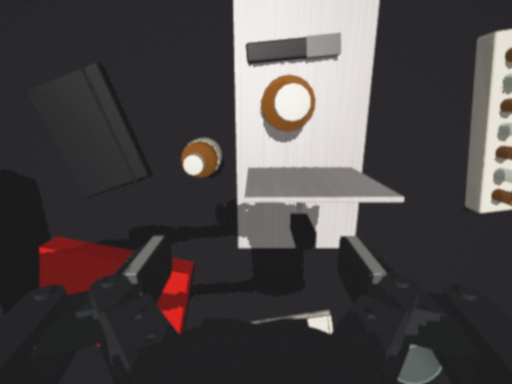

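The wrist view shows the bottle's cap at (293,102), the pen from (247,51) to (341,44), and the bookend plate's top edge at row ~198.

```bash
python3 - <<'E'
from h import *
c=env.calibration('wrist')
print('cap',onz(c,293,102,.12),'pen ends',onz(c,247,51,.018),onz(c,341,45,.018))
im=cv2.imread('pics/w1.png');h=cv2.cvtColor(im,cv2.COLOR_BGR2HSV)
m=((h[...,1]<40)&(h[...,2]>200)).astype('uint8');t=np.zeros_like(m);t[78:125,272:316]=m[78:125,272:316]
k,l,s,ce=cv2.connectedComponentsWithStats(t)
print(s,ce); i=1+np.argmax(s[1:,4]);print('cap2',onz(c,*ce[i],.12))
E
python3 to.py 0.576 0.083 0.24 -7.5
```

```text
cap [0.58606978 0.0910732  0.12      ] pen ends [0.55145023 0.15789828 0.018     ] [0.66230604 0.15000457 0.018     ]
[[     0      0    512    384 195415]
 [   272     78      4      2      6]
 [   303     78     13     20     98]
 [   275     84     35     37   1008]
 [   306    104     10     21     81]] [[255.25858813 192.05108615]
 [273.16666667  78.33333333]
 [311.63265306  83.31632653]
 [292.16170635 101.73214286]
 [312.45679012 118.37037037]]
cap2 [0.58534852 0.09139738 0.12      ]
shift [6.9  2.73 0.04] turn [ 0.003 -0.009  0.002] t 1.35 tcp [0.5401 0.018  0.2398] ft [ 4.7  4.8 -0.7] grip 0.999 0.0
```

```bash
python3 -m inch '[[[7.3,3.1,0],[0,0,0],8.5],[[7.3,3.1,0],[0,0,0],8.5],[[7.3,3.1,0],[0,0,0],8.5],[[7.3,3.1,0],[0,0,0],8.5],[[7.3,3.1,0],[0,0,0],8.5]]' >/dev/null
python3 - <<'E'
from h import *
c=env.calibration('wrist');im=shot('wrist','w2')[:,:,::-1].copy();print(np.round(env.sense()['tcp_pos'],4),np.round(env.sense()['qd'],3))
h=cv2.cvtColor(im,cv2.COLOR_BGR2HSV)
a=((h[...,1]>100)&(h[...,0]<25)&(h[...,2]>60)).astype('uint8')
m=((h[...,1]<60)&(h[...,2]>190)).astype('uint8')
for n,z,q in(('amber',.088,a),('white',.12,m)):
    k,l,s,ce=cv2.connectedComponentsWithStats(q)
    for i in range(1,k):
        if 200<s[i,4]<8000:print(n,s[i],ce[i].round(1),onz(c,*ce[i],z).round(4))
for p in((.576,.083,.12),(.585,.091,.12)):print(proj(c,p))
E
python3 to.py 0.576 0.083 0.24 -7.5
```

```text
[0.5755 0.0756 0.2399] [-0.005 -0.004 -0.004  0.004 -0.001  0.001]
amber [468 112  25  13 229] [478.9 117.1] [0.8101 0.1082 0.088 ]
amber [233 145  49  47 962] [256.9 162.5] [0.5814 0.0924 0.088 ]
amber [465 158  25  14 213] [475.5 163.7] [0.8104 0.06   0.088 ]
amber [483 177  29  29 278] [499.6 187.8] [0.8382 0.0296 0.088 ]
amber [160 197  36  35 669] [180.1 211.1] [0.4896 0.0497 0.088 ]
amber [462 200  50  49 552] [487.4 221.9] [ 0.8287 -0.009   0.088 ]
amber [459 239  24  20 206] [470.  246.8] [ 0.8116 -0.0379  0.088 ]
amber [ 30 278  60  16 341] [ 64.3 285.4] [ 0.3317 -0.0247  0.088 ]
amber [157 298  21  28 328] [168.1 308.8] [ 0.4484 -0.074   0.088 ]
amber [  62  343   53   41 1385] [ 88.8 366. ] [ 0.3249 -0.1475  0.088 ]
white [ 448   89   64  170 3813] [472.  158.6] [0.7824 0.0746 0.12  ]
white [162 217  18  17 240] [170.1 224.8] [0.4871 0.047  0.12  ]
white [307 268  30  20 389] [321.  277.9] [ 0.633  -0.0339  0.12  ]
white [220 273  36  15 471] [235.9 279.3] [ 0.5431 -0.0236  0.12  ]
[252.86075966 178.63985568]
[261.10601455 169.26466288]
shift [ 0.74 -0.05 -0.01] turn [-0.001  0.001 -0.003] t 1.9 tcp [0.5755 0.0756 0.2399] ft [-0.3  0.4  0.4] grip 0.993 0.0
```

View pics/w2.png

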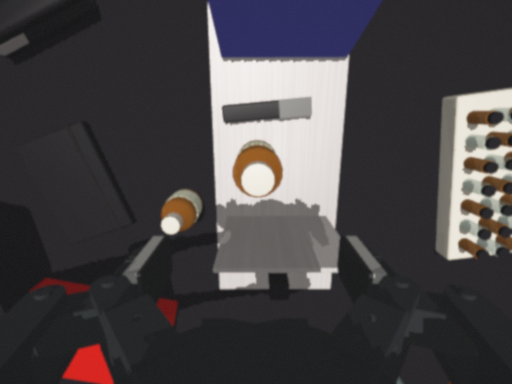

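The cap is at (258,180), the pen from (224,114) to (311,106), and the binder's foot edge at row 57. The arm was at rest this time, so I use this view.

```bash
python3 - <<'E'
from h import *
c=env.calibration('wrist')
print('cap',onz(c,258,180,.126).round(4),'pen',onz(c,224,114,.02).round(4),onz(c,311,106,.02).round(4),'binder foot',onz(c,222,57,.006).round(4),onz(c,350,57,.006).round(4))
E
python3 to.py 0.581 0.081 0.062 -7.5
```

```text
cap [0.5809 0.0822 0.126 ] pen [0.5479 0.1462 0.02  ] [0.6559 0.1411 0.02  ] binder foot [0.5551 0.2131 0.006 ] [0.7106 0.1919 0.006 ]
shift [ 0.62  0.49 17.79] turn [-0.001  0.001 -0.003] t 1.9 tcp [0.5755 0.0756 0.2399] ft [-0.3  0.4  0.4] grip 0.993 0.0
```

```bash
python3 -m inch '[[[0.6,0.5,3],[0,0,0],8.5],[[0.6,0.5,7],[0,0,0],8.5],[[0.6,0.5,11],[0,0,0],8.5],[[0.6,0.5,15],[0,0,0],8.5],[[0.6,0.5,17],[0,0,0],8.5],[[0.6,0.5,17.8],[0,0,0],8.5],[[0.6,0.5,17.8],[0,0,0],8.5],[[0.6,0.5,17.8],[0,0,0],8.5]]' 
python3 -m inch '[[[0,0,0],[0,0,0],4.5],[[0,0,0],[0,0,0],4.5],[[0,0,0],[0,0,0],4.5],[[0,0,0],[0,0,0],4.5],[[0,0,0],[0,0,0],4.5],[[0,0,0],[0,0,0],4.5],[[0,0,0],[0,0,0],4.5],[[0,0,0],[0,0,0],4.5]]' 30
```

```text
clock: 2.7
tcp_pos: [0.583, 0.0816, 0.0635]
tool_rot: [2.364, 2.067, 0.003]
ft_force: [0.7, 0.3, 0.6]
gripper_width: 0.994
grip_force: 0.0
clock: 3.5
tcp_pos: [0.5818, 0.0823, 0.0634]
tool_rot: [2.364, 2.069, 0.001]
ft_force: [-2.0, -0.4, 5.8]
gripper_width: 0.621
grip_force: 30.6
```

```bash
python3 -m inch '[[[0,0,-1],[0,0,0],4.5],[[0,0,-3],[0,0,0],4.5],[[0,0,-6],[0,0,0],4.5],[[0,0,-10],[0,0,0],4.5],[[0,0,-14],[0,0,0],4.5],[[0,0,-18],[0,0,0],4.5],[[0,0,-18],[0,0,0],4.5]]'
python3 to.py 0.513 -0.309 0.243 -7.5
```

```text
clock: 4.2
tcp_pos: [0.5855, 0.0823, 0.2491]
tool_rot: [2.357, 2.063, 0.016]
ft_force: [0.0, 0.2, -2.6]
gripper_width: 0.618
grip_force: 33.0
shift [-39.75  -2.01   0.5 ] turn [ 0.014 -0.002 -0.002] t 4.2 tcp [0.5855 0.0823 0.2491] ft [ 0.   0.2 -2.6] grip 0.618 33.0
```

```bash
python3 -m inch '[[[-2,0,0],[0,0,0],4.5],[[-6,0,0],[0,0,0],4.5],[[-10,-0.5,0],[0,0,0],4.5],[[-14,-0.7,0],[0,0,0],4.5],[[-18,-1,0],[0,0,0],4.5],[[-22,-1,0],[0,0,0],4.5],[[-26,-1.5,0],[0,0,0],4.5],[[-30,-1.5,0],[0,0,0],4.5],[[-34,-2,0],[0,0,0],4.5],[[-37,-2,0],[0,0,0],4.5],[[-39,-2,0],[0,0,0],4.5],[[-39.7,-2,0],[0,0,0],4.5]]'
python3 -m inch '[[[0,0,2],[0,0,0],4.5],[[0,0,6],[0,0,0],4.5],[[0,0,10],[0,0,0],4.5],[[0,0,13],[0,0,0],4.5],[[0,0,15],[0,0,0],4.5],[[0,0,15],[0,0,0],4.5],[[0,0,15],[0,0,0],4.5],[[0,0,15],[0,0,0],4.5]]'
python3 to.py 0.513 -0.309 0.063 -7.5
```

```text
clock: 5.4
tcp_pos: [0.5089, -0.3103, 0.2411]
tool_rot: [-2.365, -2.066, 0.001]
ft_force: [1.5, 0.8, -3.2]
gripper_width: 0.621
grip_force: 32.9
clock: 6.2
tcp_pos: [0.5108, -0.3089, 0.0937]
tool_rot: [2.361, 2.068, 0.001]
ft_force: [0.5, -0.4, -2.7]
gripper_width: 0.622
grip_force: 33.0
shift [0.03 0.21 3.07] turn [ 0.003  0.001 -0.001] t 6.2 tcp [ 0.5108 -0.3089  0.0937] ft [ 0.5 -0.4 -2.7] grip 0.622 33.0
```

```bash
python3 -m inch '[[[0,0.2,1],[0,0,0],4.5],[[0,0.2,2],[0,0,0],4.5],[[0,0.2,2.6],[0,0,0],4.5],[[0,0.2,2.9],[0,0,0],4.5],[[0,0.2,3],[0,0,0],4.5],[[0,0.2,3.05],[0,0,0],4.5],[[0,0.2,3.05],[0,0,0],4.5]]'
```

```text
clock: 6.9
tcp_pos: [0.5107, -0.3089, 0.0625]
tool_rot: [-2.363, -2.068, 0.001]
ft_force: [-3.5, 2.1, 5.5]
gripper_width: 0.619
grip_force: 33.7
```

```bash
python3 -m inch '[[[0,0,0],[0,0,0],8.5],[[0,0,0],[0,0,0],8.5],[[0,0,0],[0,0,0],8.5],[[0,0,0],[0,0,0],8.5],[[0,0,0],[0,0,0],8.5],[[0,0,0],[0,0,0],8.5],[[0,0,-3],[0,0,0],8.5],[[0,0,-7],[0,0,0],8.5],[[0,0,-11],[0,0,0],8.5],[[0,0,-15],[0,0,0],8.5],[[0,0,-18],[0,0,0],8.5],[[0,0,-18],[0,0,0],8.5]]'
python3 to.py 0.601 0.1435 0.24 -92.9
```

```text
clock: 8.1
tcp_pos: [0.5137, -0.3106, 0.247]
tool_rot: [2.356, 2.062, 0.003]
ft_force: [0.7, 0.2, 0.4]
gripper_width: 0.993
grip_force: 0.0
shift [46.17  2.63  0.48] turn [ 0.011 -0.003  1.488] t 8.1 tcp [ 0.5137 -0.3106  0.247 ] ft [0.7 0.2 0.4] grip 0.993 0.0
```

```bash
python3 -m inch '[[[4,0.5,0.4],[0,0,0.1],8.5],[[8,0.5,0.4],[0,0,0.24],8.5],[[12,1,0.4],[0,0,0.38],8.5],[[16,1,0.4],[0,0,0.52],8.5],[[20,1,0.4],[0,0,0.66],8.5],[[24,1.5,0.4],[0,0,0.8],8.5],[[28,1.5,0.4],[0,0,0.94],8.5],[[32,2,0.4],[0,0,1.08],8.5],[[36,2,0.4],[0,0,1.22],8.5],[[40,2.3,0.4],[0,0,1.36],8.5],[[44,2.6,0.4],[0,0,1.46],8.5],[[46.2,2.6,0.4],[0,0,1.49],8.5]]'
python3 -m inch '[[[0,0,0],[0,0,0],5],[[0,0,0],[0,0,0],5],[[0,0,0],[0,0,0],5]]' >/dev/null
python3 - <<'E'
from h import *
c=env.calibration('wrist');shot('wrist','w3');t=shot('top','top2')
for p in((.601,.1435,.02),(.5479,.1462,.02),(.6559,.1411,.02)):print(proj(c,p))
E
python3 to.py 0.601 0.1435 0.014 -92.9
```

```text
clock: 9.3
tcp_pos: [0.5984, 0.1486, 0.2362]
tool_rot: [-3.14, 0.082, 0.002]
ft_force: [1.3, 0.2, 0.9]
gripper_width: 0.996
grip_force: 0.0
[254.75021995 165.61634379]
[254.8647668  204.54547722]
[254.30731015 121.99059744]
shift [ 0.28  0.04 22.34] turn [ 0.001  0.    -0.003] t 9.7 tcp [0.5983 0.1442 0.2374] ft [-0.3 -0.2  0.9] grip 0.583 0.0
```

View pics/w3.png

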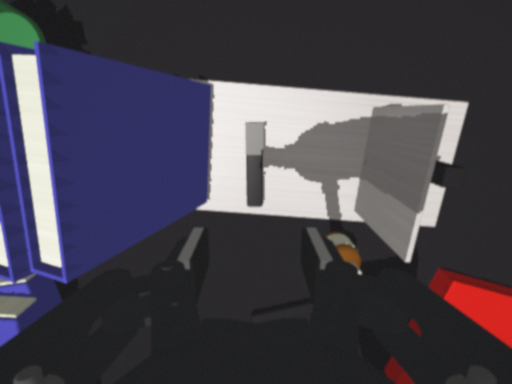

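The pen lies from (256,122) to (255,206), within 2 px of prediction, and the binder's foot is clear at column 210.

```bash
python3 -m inch '[[[0.3,0,4],[0,0,0],5],[[0.3,0,8],[0,0,0],5],[[0.3,0,12],[0,0,0],5],[[0.3,0,16],[0,0,0],5],[[0.3,0,19],[0,0,0],5],[[0.3,0,21],[0,0,0],5],[[0.3,0,22.2],[0,0,0],5],[[0.3,0,22.6],[0,0,0],5],[[0.3,0,22.6],[0,0,0],5],[[0.3,0,22.6],[0,0,0],5],[[0.3,0,22.6],[0,0,0],5]]' 
python3 to.py 0.601 0.1435 0.010 -92.9
```

```text
clock: 10.8
tcp_pos: [0.6025, 0.1454, 0.0129]
tool_rot: [-3.14, 0.082, -0.004]
ft_force: [0.5, 0.4, -0.6]
gripper_width: 0.584
grip_force: 0.0
shift [-0.14  0.2   0.29] turn [-0.    -0.003 -0.002] t 10.8 tcp [0.6025 0.1454 0.0129] ft [ 0.5  0.4 -0.6] grip 0.584 0.0
```

```bash
python3 -m inch '[[[-0.1,0.2,0.3],[0,0,0],5],[[-0.1,0.2,0.3],[0,0,0],5],[[-0.1,0.2,0.3],[0,0,0],1.5],[[-0.1,0.2,0.3],[0,0,0],1.5],[[-0.1,0.2,0.3],[0,0,0],1.5],[[-0.1,0.2,0.3],[0,0,0],1.5],[[-0.1,0.2,0.3],[0,0,0],1.5],[[-0.1,0.2,0.3],[0,0,0],1.5],[[-0.1,0.2,0.3],[0,0,0],1.5]]' 30
python3 to.py 0.519 -0.438 0.243 -92.9
```

```text
clock: 11.7
tcp_pos: [0.6007, 0.1434, 0.0087]
tool_rot: [-3.14, 0.082, -0.001]
ft_force: [-0.1, 0.7, 3.5]
gripper_width: 0.245
grip_force: 30.2
shift [ -5.11  58.49 -23.43] turn [-0.    -0.001 -0.002] t 11.7 tcp [0.6007 0.1434 0.0087] ft [-0.1  0.7  3.5] grip 0.245 30.2
```

```bash
python3 -m inch '[[[0,0,-2],[0,0,0],1.5],[[0,0,-5],[0,0,0],1.5],[[0,0,-9],[0,0,0],1.5],[[0,0,-13],[0,0,0],1.5],[[0,0,-17],[0,0,0],1.5],[[0,0,-20],[0,0,0],1.5],[[0,2,-20],[0,0,0],1.5],[[-0.5,6,-20],[0,0,0],1.5],[[-1,10,-20],[0,0,0],1.5],[[-1.3,14,-20],[0,0,0],1.5],[[-1.7,18,-20],[0,0,0],1.5],[[-2,22,-20],[0,0,0],1.5]]'
python3 to.py 0.519 -0.438 0.21 -92.9
```

```text
clock: 12.9
tcp_pos: [0.568, -0.0766, 0.208]
tool_rot: [-3.14, 0.082, 0.002]
ft_force: [0.9, -0.2, -0.5]
gripper_width: 0.249
grip_force: 29.8
shift [-3.02 36.34 -0.2 ] turn [-0.     0.001 -0.001] t 12.9 tcp [ 0.568  -0.0766  0.208 ] ft [ 0.9 -0.2 -0.5] grip 0.249 29.8
```

```bash
python3 -m inch '[[[-0.3,4,0],[0,0,0],1.5],[[-0.7,8,0],[0,0,0],1.5],[[-1,12,0],[0,0,0],1.5],[[-1.3,16,0],[0,0,0],1.5],[[-1.7,20,0],[0,0,0],1.5],[[-2,24,0],[0,0,0],1.5],[[-2.4,28,0],[0,0,0],1.5],[[-2.7,32,0],[0,0,0],1.5],[[-3,35,0],[0,0,0],1.5],[[-3,36,0],[0,0,0],1.5],[[-3,36,0],[0,0,0],1.5],[[-3,36,0],[0,0,0],1.5]]'
python3 - <<'E'
from h import *
shot('wrist','w4')
E
python3 to.py 0.519 -0.438 0.009 -92.9
```

```text
clock: 14.1
tcp_pos: [0.5202, -0.4317, 0.2081]
tool_rot: [-3.138, 0.081, 0.001]
ft_force: [0.9, 1.0, -0.1]
gripper_width: 0.245
grip_force: 29.8
shift [-0.1   0.7  19.94] turn [-0.002  0.    -0.   ] t 14.15 tcp [ 0.5204 -0.4314  0.2084] ft [-0.1  0.8 -0.5] grip 0.247 29.8
```

View pics/w4.png

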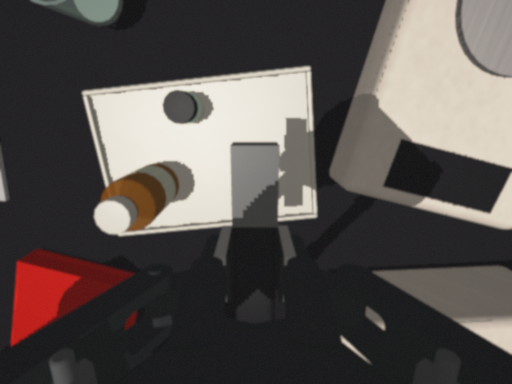

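The wrist view shows the bottle standing in the tray at (140,200), the jar at (181,107), and the pen held flat with its end at (255,150). The tray's corners are (84,92), (310,68), (317,216) and (120,236).

```bash
python3 - <<'E'
from h import *
c=env.calibration('wrist')
for q in((84,92),(310,68),(317,216),(120,236)):print(onz(c,*q,.014).round(3))
print('jar',onz(c,181,107,.05).round(3),'bottle cap',onz(c,115,215,.125).round(3))
print('pen end',onz(c,255,143,.21).round(3), 'scale edge',onz(c,332,180,.0).round(3),onz(c,332,180,.08).round(3))
E
```

```text
[ 0.622 -0.243  0.014]
[ 0.634 -0.499  0.014]
[ 0.458 -0.508  0.014]
[ 0.444 -0.251  0.014]
jar [ 0.599 -0.36   0.05 ] bottle cap [ 0.512 -0.311  0.125]
pen end [ 0.576 -0.434  0.21 ] scale edge [ 0.501 -0.53   0.   ] [ 0.522 -0.508  0.08 ]
```

```bash
python3 -m inch '[[[1.9,0.8,3],[0,0,0],1.5],[[1.9,0.8,7],[0,0,0],1.5],[[1.9,0.8,11],[0,0,0],1.5],[[1.9,0.8,15],[0,0,0],1.5],[[1.9,0.8,17.5],[0,0,0],1.5],[[1.9,0.8,19],[0,0,0],1.5],[[1.9,0.8,19.4],[0,0,0],1.5],[[1.9,0.8,19.6],[0,0,0],1.5],[[1.9,0.8,19.6],[0,0,0],1.5],[[1.9,0.8,19.6],[0,0,0],1.5]]' 
python3 to.py 0.54 -0.44 0.0077 -92.9
```

```text
clock: 15.15
tcp_pos: [0.5396, -0.443, 0.0144]
tool_rot: [3.138, -0.082, 0.004]
ft_force: [0.5, -0.3, -0.5]
gripper_width: 0.246
grip_force: 29.8
shift [ 0.02 -0.3   0.67] turn [ 0.002 -0.002 -0.002] t 15.15 tcp [ 0.5396 -0.443   0.0144] ft [ 0.5 -0.3 -0.5] grip 0.246 29.8
```

```bash
python3 -m inch '[[[0,0,0.3],[0,0,0],1.5],[[0,0,0.4],[0,0,0],1.5],[[0,0,0.4],[0,0,0],1.5],[[0,0,0.4],[0,0,0],1.5]]' 
python3 to.py 0.54 -0.44 0.0077 -92.9
```

```text
clock: 15.55
tcp_pos: [0.5387, -0.4423, 0.0086]
tool_rot: [3.14, -0.082, 0.0]
ft_force: [0.9, -0.0, -1.1]
gripper_width: 0.249
grip_force: 29.8
shift [ 0.12 -0.23  0.09] turn [ 0.    -0.    -0.002] t 15.55 tcp [ 0.5387 -0.4423  0.0086] ft [ 0.9 -0.  -1.1] grip 0.249 29.8
```

```bash
python3 -m inch '[[[0,0,0.1],[0,0,0],1.5],[[0,0,0.1],[0,0,0],4.5],[[0,0,0.1],[0,0,0],4.5],[[0,0,0.1],[0,0,0],4.5],[[0,0,0.1],[0,0,0],4.5],[[0,0,-3],[0,0,0],4.5],[[0,0,-7],[0,0,0],4.5],[[0,0,-11],[0,0,0],4.5],[[0,0,-15],[0,0,0],4.5],[[0,0,-19],[0,0,0],4.5],[[0,0,-20],[0,0,0],4.5]]' 
python3 to.py 0.585 -0.095 0.21 -97.5
```

```text
clock: 16.65
tcp_pos: [0.5406, -0.4439, 0.2147]
tool_rot: [3.133, -0.082, 0.012]
ft_force: [1.1, 0.0, -0.0]
gripper_width: 0.526
grip_force: 0.0
shift [  2.61 -35.08   0.25] turn [ 0.007 -0.008  0.079] t 16.65 tcp [ 0.5406 -0.4439  0.2147] ft [ 1.1  0.  -0. ] grip 0.526 0.0
```

```bash
python3 -m inch '[[[0.2,-3,-1],[0,0,0.08],4.5],[[0.4,-7,-1],[0,0,0.08],4.5],[[0.7,-11,-1],[0,0,0.08],4.5],[[1,-15,-1],[0,0,0.08],4.5],[[1.3,-19,-1],[0,0,0.08],4.5],[[1.6,-23,-1],[0,0,0.08],4.5],[[2,-27,-1],[0,0,0.08],4.5],[[2.3,-31,-1],[0,0,0.08],4.5],[[2.6,-34,-1],[0,0,0.08],4.5],[[2.6,-35,-1],[0,0,0.08],4.5],[[2.6,-35,-1],[0,0,0.08],4.5],[[2.6,-35,-1],[0,0,0.08],4.5]]' 
python3 - <<'E'
from h import *
c=env.calibration('wrist');shot('wrist','w5');print(env.sense()['qd'].round(3))
print(proj(c,(.585,-.076,.08)))
E
python3 to.py 0.585 -0.076 0.21 -97.5
```

```text
clock: 17.85
tcp_pos: [0.5828, -0.095, 0.2181]
tool_rot: [3.134, -0.207, -0.001]
ft_force: [-1.2, -0.5, -0.1]
gripper_width: 0.529
grip_force: 0.0
[-0.012  0.    -0.004  0.003  0.003  0.002]
[235.87607989 182.97757471]
shift [-0.04 -1.95  0.82] turn [ 0.001  0.    -0.002] t 17.9 tcp [ 0.5828 -0.0954  0.2182] ft [-0.4 -0.5  0.5] grip 0.526 0.0
```

View pics/w5.png

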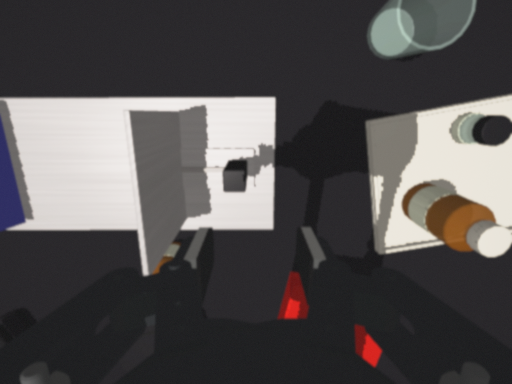

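The rack edges are horizontal in the wrist view, so the yaw is right. The post's top at (235,181) matches the prediction (236,183), and the way down is clear.

```bash
python3 -m inch '[[[0,-1.9,0],[0,0,0],4.5],[[0,-1.9,4],[0,0,0],4.5],[[0,-1.9,8],[0,0,0],4.5],[[0,-1.9,12],[0,0,0],4.5],[[0,-1.9,15],[0,0,0],4.5],[[0,-1.9,17],[0,0,0],4.5],[[0,-1.9,17.5],[0,0,0],4.5],[[0,-1.9,17.5],[0,0,0],4.5],[[0,-1.9,17.5],[0,0,0],4.5]]' 
python3 -m inch '[[[0,0,0],[0,0,0],2],[[0,0,0],[0,0,0],2],[[0,0,0],[0,0,0],2],[[0,0,0],[0,0,0],2],[[0,0,0],[0,0,0],2],[[0,0,0],[0,0,0],2]]' 60
python3 to.py 0.585 -0.076 0.041 -97.5
```

```text
clock: 18.8
tcp_pos: [0.5866, -0.0762, 0.0447]
tool_rot: [3.134, -0.209, 0.004]
ft_force: [1.0, 0.2, 0.0]
gripper_width: 0.527
grip_force: 0.0
clock: 19.4
tcp_pos: [0.5866, -0.0755, 0.0452]
tool_rot: [3.134, -0.207, 0.005]
ft_force: [-0.5, -1.0, 6.3]
gripper_width: 0.273
grip_force: 60.3
shift [-0.16  0.07  0.42] turn [ 0.001 -0.003 -0.001] t 19.4 tcp [ 0.5866 -0.0755  0.0452] ft [-0.5 -1.   6.3] grip 0.273 60.3
```

```bash
python3 -m inch '[[[0,-0.5,0],[0,0,0],2],[[0,-1.5,0],[0,0,0],2],[[0,-3.3,0],[0,0,0],2],[[0,-5.1,0],[0,0,0],2],[[0,-7,0],[0,0,0],2],[[0,-9,0],[0,0,0],2],[[0,-11,0],[0,0,0],2],[[0,-13,0],[0,0,0],2],[[0,-15,0],[0,0,0],2],[[0,-16.5,0],[0,0,0],2],[[0,-17.5,0],[0,0,0],2],[[0,-18,0],[0,0,0],2]]' 
python3 -m inch '[[[0,-0.3,0],[0,0,0],2],[[0,-0.6,0],[0,0,0],2],[[0,-0.9,0],[0,0,0],2],[[0,-1.2,0],[0,0,0],2],[[0,-1.2,0],[0,0,0],2]]'
```

```text
clock: 20.6
tcp_pos: [0.6101, 0.1038, 0.0452]
tool_rot: [3.134, -0.206, 0.004]
ft_force: [-0.4, -1.8, 6.8]
gripper_width: 0.274
grip_force: 60.3
clock: 21.1
tcp_pos: [0.6116, 0.1153, 0.0452]
tool_rot: [3.135, -0.207, 0.004]
ft_force: [-1.3, 0.3, 6.5]
gripper_width: 0.273
grip_force: 60.3
```

```bash
python3 -m inch '[[[0,-0.25,0],[0,0,0],2],[[0,-0.5,0],[0,0,0],2],[[0,-0.75,0],[0,0,0],2],[[0,-1,0],[0,0,0],2],[[0,-1.25,0],[0,0,0],2],[[0,-1.5,0],[0,0,0],2],[[0,-1.75,0],[0,0,0],2],[[0,-2,0],[0,0,0],2]]' 
python3 -m inch '[[[0,-0.2,0],[0,0,0],2],[[0,-0.4,0],[0,0,0],2],[[0,-0.6,0],[0,0,0],2],[[0,-0.8,0],[0,0,0],2],[[0,-1,0],[0,0,0],2]]'
```

```text
clock: 21.9
tcp_pos: [0.6138, 0.1319, 0.0452]
tool_rot: [3.13, -0.206, 0.002]
ft_force: [-2.1, -10.6, 8.3]
gripper_width: 0.272
grip_force: 60.3
clock: 22.4
tcp_pos: [0.615, 0.1417, 0.0452]
tool_rot: [3.13, -0.206, 0.002]
ft_force: [-1.8, -9.5, 7.6]
gripper_width: 0.274
grip_force: 60.3
```

```bash
python3 -m inch '[[[0,-0.1,0],[0,0,0],2],[[0,-0.2,0],[0,0,0],2],[[0,-0.3,0],[0,0,0],2],[[0,-0.4,0],[0,0,0],2],[[0,-0.5,0],[0,0,0],2],[[0,-0.6,0],[0,0,0],2],[[0,-0.7,0],[0,0,0],2],[[0,-0.8,0],[0,0,0],2]]' 
python3 -m inch '[[[0,-0.1,0],[0,0,0],2],[[0,-0.2,0],[0,0,0],2],[[0,-0.3,0],[0,0,0],2],[[0,-0.4,0],[0,0,0],2]]'
```

```text
clock: 23.2
tcp_pos: [0.616, 0.1488, 0.0452]
tool_rot: [3.129, -0.205, 0.002]
ft_force: [-3.1, -13.5, 8.8]
gripper_width: 0.275
grip_force: 60.2
clock: 23.6
tcp_pos: [0.6165, 0.1527, 0.0452]
tool_rot: [3.129, -0.206, 0.002]
ft_force: [-3.6, -12.3, 8.8]
gripper_width: 0.277
grip_force: 60.3
```

```bash
for i in 1 ; do python3 -m inch '[[[0,-0.1,0],[0,0,0],2],[[0,-0.2,0],[0,0,0],2],[[0,-0.3,0],[0,0,0],2]]' ; done
python3 -m inch '[[[0,-0.1,0],[0,0,0],2],[[0,-0.2,0],[0,0,0],2],[[0,-0.3,0],[0,0,0],2]]' | grep -E 'tcp|ft'
python3 -m inch '[[[0,-0.1,0],[0,0,0],2],[[0,-0.2,0],[0,0,0],2],[[0,-0.2,0],[0,0,0],2]]' | grep -E 'tcp|ft'
python3 - <<'E'
from h import *
a=shot('top','t3')[70:230,30:260];b=shot('scene','s3')[150:300,200:460]
cv2.imwrite('pics/c3.png',np.hstack([cv2.resize(a,(400,280)),cv2.resize(b,(400,280),interpolation=cv2.INTER_CUBIC)])[:,:,::-1])
E
```

```text
clock: 23.9
tcp_pos: [0.6169, 0.156, 0.0452]
tool_rot: [3.129, -0.206, 0.002]
ft_force: [-2.9, -11.6, 8.7]
gripper_width: 0.274
grip_force: 60.3
tcp_pos: [0.6173, 0.1592, 0.0452]
ft_force: [-1.9, -11.2, 8.1]
tcp_pos: [0.6177, 0.1618, 0.0452]
ft_force: [-2.1, -9.7, 7.0]
```

View pics/c3.png

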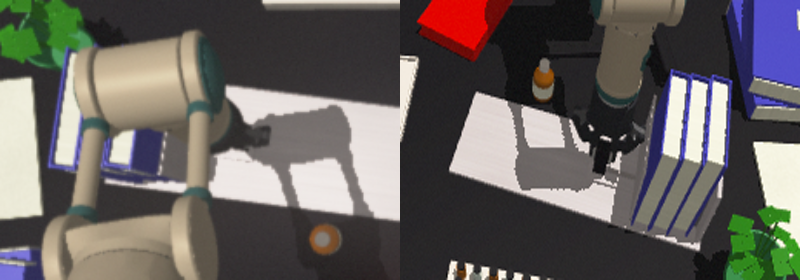

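In the scene crop (right half) the three binders stand nearly upright between (640,200) and (730,100), with a slight lean left. I keep pushing in 1 mm steps.

```bash
for i in 1 2 3; do python3 -m inch '[[[0,-0.1,0],[0,0,0],2],[[0,-0.1,0],[0,0,0],2]]' | grep -E 'tcp|ft'; done
```

```text
tcp_pos: [0.6178, 0.1629, 0.0452]
ft_force: [-2.3, -8.7, 8.2]
tcp_pos: [0.618, 0.164, 0.0453]
ft_force: [-1.5, -8.4, 8.4]
tcp_pos: [0.6181, 0.1651, 0.0452]
ft_force: [-2.1, -8.0, 7.6]
```

```bash
python3 -m inch '[[[0,-0.1,0],[0,0,0],2],[[0,-0.1,0],[0,0,0],2]]' | grep -E 'tcp|ft'
python3 -m inch '[[[0,-0.1,0],[0,0,0],2],[[0,-0.1,0],[0,0,0],2]]' | grep -E 'tcp|ft'
```

```text
tcp_pos: [0.6182, 0.1661, 0.0452]
ft_force: [-2.0, -7.8, 7.4]
tcp_pos: [0.6183, 0.1666, 0.0452]
ft_force: [-2.6, -10.4, 8.1]
```

```bash
python3 -m inch '[[[0,-0.1,0],[0,0,0],2],[[0,-0.1,0],[0,0,0],2]]' | grep -E 'tcp|ft'
```

```text
tcp_pos: [0.6183, 0.1665, 0.0452]
ft_force: [-2.7, -12.6, 8.7]
```

```bash
python3 -m inch '[[[0,-0.1,0],[0,0,0],2],[[0,-0.1,0],[0,0,0],2]]' | grep -E 'tcp|ft'
python3 -m inch '[[[0,-0.1,0],[0,0,0],2],[[0,-0.1,0],[0,0,0],2],[[0,-0.1,0],[0,0,0],2]]' | grep -E 'tcp|ft'
```

```text
tcp_pos: [0.6183, 0.1665, 0.0452]
ft_force: [-3.1, -16.2, 7.8]
tcp_pos: [0.6183, 0.1665, 0.0453]
ft_force: [-3.3, -19.3, 9.7]
```

The row went firm: position is fixed at y=0.1665 while the force rose from 8 to 19 N, and the face at about 0.105 lies within the expected 0.101–0.111. I ease off most of the push, still without pulling back, then let go.

```bash
python3 -m inch '[[[0,0.1,0],[0,0,0],2],[[0,0.2,0],[0,0,0],2],[[0,0.3,0],[0,0,0],2],[[0,0.3,0],[0,0,0],2]]' | grep -E 'tcp|ft'
```

```text
tcp_pos: [0.6183, 0.1666, 0.0452]
ft_force: [-2.9, -9.5, 7.6]
```

```bash
python3 -m inch '[[[0,0.1,0],[0,0,0],2],[[0,0.15,0],[0,0,0],2],[[0,0.15,0],[0,0,0],2]]' | grep -E 'tcp|ft'
python3 -m inch '[[[0,0,0],[0,0,0],4.5],[[0,0,0],[0,0,0],4.5],[[0,0,0],[0,0,0],4.5],[[0,0,0],[0,0,0],4.5],[[0,0,0],[0,0,0],4.5]]'
python3 -m inch '[[[0,0,-2],[0,0,0],4.5],[[0,0,-5],[0,0,0],4.5],[[0,0.5,-9],[0,0,0],4.5],[[0,2,-13],[0,0,0],4.5],[[0,5,-17],[0,0,0],4.5],[[0,9,-20],[0,0,0],4.5],[[0,13,-20],[0,0,0],4.5],[[0,17,-20],[0,0,0],4.5],[[0,21,-20],[0,0,0],4.5],[[0,25,-20],[0,0,0],4.5],[[0,28,-20],[0,0,0],4.5],[[0,28,-20],[0,0,0],4.5]]' | grep -E 'tcp|clock|ft'
python3 - <<'E'
from h import *
t=shot('top','t4');s=shot('scene','s4')
a=t[80:230,30:430];b=s[160:300,110:450]
cv2.imwrite('pics/c4.png',np.vstack([cv2.resize(a,(720,270),interpolation=cv2.INTER_CUBIC),cv2.resize(b,(720,296),interpolation=cv2.INTER_CUBIC)])[:,:,::-1])
E
```

```text
tcp_pos: [0.6183, 0.1666, 0.0452]
ft_force: [-1.0, -5.4, 7.9]
clock: 27.5
tcp_pos: [0.6178, 0.1683, 0.0433]
tool_rot: [3.135, -0.207, -0.0]
ft_force: [0.9, 0.4, -0.0]
gripper_width: 0.526
grip_force: 0.0
clock: 28.7
tcp_pos: [0.5804, -0.1132, 0.2434]
ft_force: [-0.5, 0.3, -0.2]
```

View pics/c4.png

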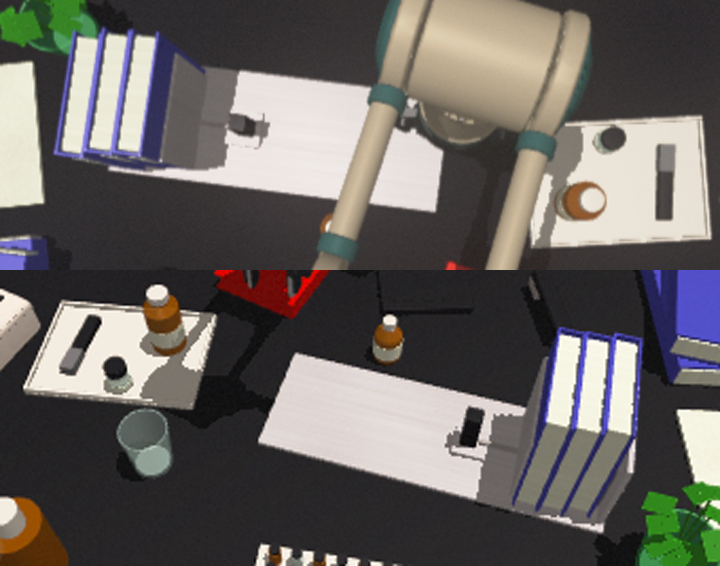

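The picture shows the pen flat in the tray at top-half (665,182), the bottle upright at (580,200), the jar, and the binders together against the end wall at (110,100). I check the lean by projecting a vertical through the near foot corner at bottom-half (516,502).

```bash
python3 - <<'E'
from h import *
c=env.calibration('scene');ct=env.calibration('top')
m=lambda u,v:(110+u*340/720,160+(v-270)*140/296)
ry=np.array([.1295,.9916])
for bot,top in(((516,502),(560,333)),((578,516),(638,340))):
    pb=onz(c,*m(*bot),.006)
    pt=onz(c,*m(*top),.211)
    print('bottom',pb.round(3),'top',pt.round(3),'diff',(pt-pb).round(3),'pred top px',proj(c,pb+[0,0,.205]).round(1),'seen',np.round(m(*top),1))
O=np.array([.6155,.137])
mt=lambda u,v:(30+u*400/720,80+v*150/270)
for q in((75,32),(60,152),(158,35),(143,160)):
    p=onz(ct,*mt(*q),.211)[:2];print('top corner rack xy',round((p-O)@[.9916,-.1295],3),round((p-O)@ry,3))
E
```

```text
bottom [0.701 0.236 0.006] top [0.569 0.251 0.211] diff [-0.133  0.015  0.205] pred top px [369.1 230.6] seen [374.4 189.8]
bottom [0.709 0.318 0.006] top [0.564 0.346 0.211] diff [-0.144  0.028  0.205] pred top px [403.9 237.8] seen [411.3 193.1]
top corner rack xy 0.064 0.203
top corner rack xy -0.081 0.199
top corner rack xy 0.073 0.104
top corner rack xy -0.078 0.1
```

The row's top spans rack y of about 0.102 to 0.201, so it is 0.10 wide and tight. The foot (0.109) and top (0.107) of the near face agree, so the binders are upright. Handing in.

```bash
python3 -c "
from rig import env
print(env.close_job())"
```

```text
the job is handed in; nothing more can be done
None
```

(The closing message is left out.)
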